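# Put the screwdriver away under the half-cover of the tool tray

### The arm

A 7-joint arm with a two-finger parallel gripper is mounted at the origin on a cart in front of the work surface, level with it; the furniture and walls round the work are solid. World frame = base frame: x ahead of the robot, y to its left, z up, the work surface at z = 0. Lengths are in m, angles in rad, forces in N, time in s.
With the tool pointing down it reaches from about 0.425 to 0.875 m from the base axis. Payload 4.7 kg.
Tool frame: the origin (TCP) lies midway between the tips of the shut fingers; the grasp point (between the pads) lies 19 mm behind it; z points along the fingers, y is the line along which they close (so a half turn about z gives the same grasp; the last joint's range is limited). The gripper opens to 87 mm and grips with 3 to 60 N. Pads are 19 mm wide; open, the fingers measure 117 mm over their backs; the gripper's body (75 mm by 190 mm) begins 51 mm behind the grasp point.
Start: joints at [1.193, 0.321, -0.07, 1.45, 0.023, 1.371, -0.057], TCP at [0.248, -0.601, 0.223] pointing down, gripper open.
Joint ranges: [-2.86, 2.86], [-0.3, 2.09], [-1.38, 1.24], [0.06, 2.45], [-1.56, 4.7], [0.09, 2.05], [-2.69, 2.69]. Speed limits (rad/s): [2.57, 2.57, 3.14, 3.14, 3.14, 3.14, 3.14].

### API

Orientations are given as a rotation vector (axis times angle).
In Python, from bench import ctrl, get_image, calibration gives the robot as it stands.
- The arm moves only by the tool apply_moves, never from a script. Its arguments are lists of equal length, an entry for each row: "dp": the shift along the tool's x, y, z in m, a list of three; "twist": the turn, a rotation vector about the tool's x, y, z in rad, a list of three; "fingers": the closure, from 0 (fully open) to 1 (shut). In form: {"dp": [[dx, dy, dz], ...], "twist": [[ax, ay, az], ...], "fingers": [fingers, ...]}. A call has 1 to 10 rows; each row shifts and turns the commanded pose from where the row before left it, along the tool's axes as they then stand; what a row does not reach is not made up. A row lasts 1/10 s, in which the tool goes at most 50 mm and 8.59 degrees, less where a joint would pass 70% of its speed; a pose out of reach is approached as far as the arm can. A call is refused whole if a number of a shift passes 0.05 or a number of a turn 0.15, either way. A call with a gripper value outside its range is refused whole. The fingers move at their own pace and stop on an object; "newtons" is the grip in N (left out, the last holds). Time passes only in rows, so rows that do not move let the fingers close. It gives the time, the measured TCP pose, the force, the opening and the grip force at its end, in the units of the state.
- ctrl.get_state(): the state, without advancing time (a new reading comes with each control period).
- get_image(name): name is "scene" or "top"; returns the picture (400x640x3 uint8, red, green, blue); there is no depth.
- calibration(name): a dict with "fx", "fy", "cx", "cy" (pixels), "eye" and "attitude" of the camera in the world. Camera axes: x right, y up, looking along -z (the intrinsics and any distortion apply to the point x, -y, -z); pixel columns grow to the right and rows downward; lengths in m; the calibration is good to about 2 mm. A picture is of the moment at which its call begins. calibration takes no time and is no camera call.
- ctrl.close_job(): hands the job in; it is judged then, once.
The state is a dict: "time": time; "joint_positions": joint angles; "qd": joint speeds; "joint_torque": joint torques, N m; "position": TCP position; "tool_rot": TCP orientation; "ft_force": force on the tool from outside, world axes, zero at the start; "torque": the same for the moment, N m; "grip_width": opening from 0.0 (shut) to 1.0 (fully open); "grip_force": force on a finger pad.
Only numpy, scipy, OpenCV 4.12 (cv2) and the standard library are available. Lean on these libraries where they do the work, as an engineer would, in place of code of your own. Each camera call takes 0.05 s, during which the arm holds its last target. There are 200 camera calls.

### The job

Put the screwdriver away in the wooden tool tray. The tray's open part is shorter than the screwdriver, so tilt it, pass its tip in under the fixed half-cover, and level it inside until it lies flat on the tray's floor before you let go; do not drop it in. Leave the chisel and the brush where they lie.

Things in the scene. Friction and masses are not known exactly. Their poses are not given: they have to be found in the camera images.
- screwdriver_center (a point): Red-handled screwdriver, 195 mm long, 90 g, lying on the bench, tip towards the robot within 10 degrees. This point: half-way along it on its long axis, 13 mm above its underside. y runs from tip to handle, z up. Steel shaft 6 mm thick from the tip (y = -98 mm) to y = 2; handle 27 mm wide, 26 high, from y = 2 to its end at y = 98; grip it across its width at y = 50.
- tray: Wooden tray fixed to the bench, 246 x 152 x 64 mm; origin: centre of its underside, x along it, away from the robot within 15 degrees, z up. Floor and walls 8 mm thick; inside 230 mm long (x = -115 to 115), 136 wide; floor top at z = 8, wall tops at z = 58 mm. A 6 mm cover (z = 58 to 64) closes the end nearer the robot; the space under it is free.
- tray_opening (a point): Centre of the tray's opening, at the height of the wall tops (z = 58 mm in the tray's frame, x = 50, y = 0); axes as the tray's. The opening is 130 mm long (x) and 136 mm wide (y), from the cover's edge to the far wall. The screwdriver belongs with its tip under the cover and its handle under this opening, lying lengthwise on the tray's floor.
- chisel: Carving chisel, 200 x 26 x 26 mm, turned wooden handle and brass ferrule, lying loose on the bench parallel to the screwdriver within about 20 degrees; a bystander. Origin at the centre of its underside, y along it from blade to handle.
- glue_brush: Flat glue brush, 164 x 34 x 12 mm, wooden handle, lying loose on the bench parallel to the screwdriver within about 20 degrees; a bystander. Origin at the centre of its underside, y along it from bristles to handle.

How it is judged:
On the way:
1. the screwdriver, still held, lies level inside the tray, within 15 mm of the floor (x of screwdriver_center in the frame of tray between -0.03 and 0.03 m and y of screwdriver_center in the frame of tray between -0.06 and 0.06 m and z of screwdriver_center in the frame of tray between 0.01 and 0.036 m and angle between screwdriver_center's own y axis and vertical between 1.36 and 1.78 rad and contact force between screwdriver and the fingers above 0.5 N), for 0.1 s.
At the end, for the whole second after the job is handed in: The screwdriver lies at rest inside the tray, its middle within 30 mm of the tray's middle lengthwise and 60 mm sideways and within 15 mm of its resting height on the floor, level within 12 degrees (x of screwdriver_center in the frame of tray between -0.03 and 0.03 m and y of screwdriver_center in the frame of tray between -0.06 and 0.06 m and z of screwdriver_center in the frame of tray between 0.01 and 0.036 m and angle between screwdriver_center's own y axis and vertical between 1.36 and 1.78 rad and linear speed of screwdriver below 0.02 m/s); the robot touches nothing.
It fails at once if the chisel was moved by more than 30 mm (distance of chisel from where it was at the start of the episode above 0.03 m).
It fails at once if the glue brush was moved by more than 30 mm (distance of glue_brush from where it was at the start of the episode above 0.03 m).
It also fails if it takes over 40 s, if anything falls off the work surface, if the arm or the gripper's body presses on something with over 40 N, if the wrist force passes 120 N, or if a joint passes its speed limit or range.

## Working session

There is one attempt and no reset: what is moved stays moved. The work goes in short steps, Python scripts to look and compute and a tool call to move; the robot and the scene stay as the last step left them, time stands still between calls to the robot, and variables do not carry over. Pictures are saved under pics/ and viewed, at most 10 in all, crops included, and the job is handed in when it is done.

Besides the shell and the picture viewer there is one more tool, called after "Call:" by a JSON object that holds its "name" and its "arguments". apply_moves: Moves the arm, as the interface text tells. Its arguments: {"type":"object","properties":{"dp":{"type":"array"},"twist":{"type":"array"},"fingers":{"type":"array"},"newtons":{"type":"number"}},"required":["dp","twist","fingers"]}

```bash
mkdir -p pics; ls; python3 - <<'E'
from bench import ctrl,get_image,calibration
import cv2
s=ctrl.get_state(); print(s)
for n in("scene","top"):
    cv2.imwrite(f"pics/{n}0.png",get_image(n)[:,:,::-1]); print(calibration(n))
E
```

```text
pics
{'time': 0.0, 'joint_positions': array([ 1.19311295,  0.32180018, -0.07008139,  1.45165873,  0.02260744,
        1.37076065, -0.0569398 ]), 'qd': array([-0.00068068, -0.0002536 ,  0.00103588, -0.00103627,  0.00160899,
        0.00100411, -0.00087598]), 'joint_torque': array([ 5.32804133e-04, -4.91294146e+01, -4.03608782e-01, -3.12535894e+01,
       -6.38024951e-02,  4.36877995e-02,  1.96994220e-04]), 'position': array([ 0.24794085, -0.60027723,  0.22148445]), 'tool_rot': array([-3.07976395e+00, -6.11119359e-01,  7.21973568e-04]), 'ft_force': array([-0.28095505, -0.17171891,  0.55826026]), 'torque': array([-0.02222117,  0.02741209,  0.02886435]), 'grip_force': 0.0, 'grip_width': 1.000177704782967}
{'fx': 387.1726666382558, 'fy': 387.1726666382558, 'cx': 312.5618454341477, 'cy': 205.0982575377424, 'eye': array([0.15172754, 0.39937798, 0.66375526]), 'attitude': array([ 0.36825787, -0.92979536, -2.26323534])}
{'fx': 454.0412358817876, 'fy': 454.0412358817876, 'cx': 319.4161105414178, 'cy': 211.8608351863857, 'eye': array([ 0.49929015, -0.06993069,  1.02178424]), 'attitude': array([ 0.0697975 , -0.01716053, -1.59332983])}
```

View pics/top0.png

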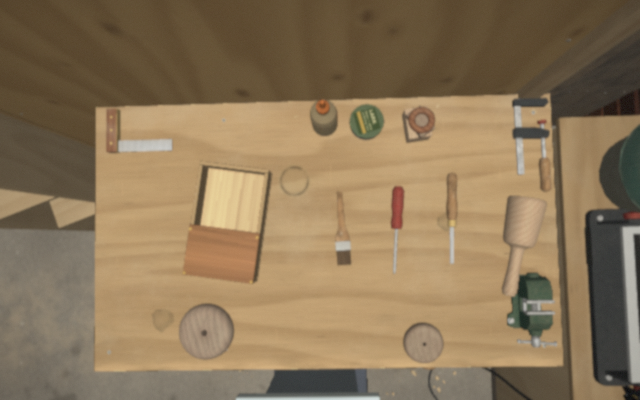

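View pics/scene0.png

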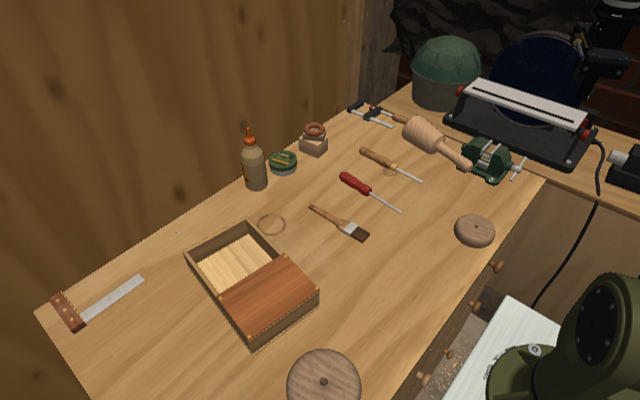

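The top view (up = +x, left = +y) shows the screwdriver's red handle from (398,186) to (398,229) and its tip at (394,270). The tray's corners are near (203,163), (271,170), (257,282) and (184,273), with the cover on the lower half. The brush is at x≈342 px and the chisel at x≈452 px. The scene view agrees.

```bash
cat > h.py <<'E'
import numpy as np,cv2
from scipy.spatial.transform import Rotation as R
from bench import ctrl,get_image,calibration
def ray(n,uv):
    c=calibration(n);u,v=uv
    d=np.array([(u-c['cx'])/c['fx'],-(v-c['cy'])/c['fy'],-1.])
    return np.array(c['eye']),R.from_rotvec(c['attitude']).apply(d)
def plane(n,uv,z):
    e,d=ray(n,uv);return e+d*(z-e[2])/d[2]
def proj(n,p):
    c=calibration(n);q=R.from_rotvec(c['attitude']).inv().apply(np.array(p)-c['eye'])
    return np.array([c['cx']-c['fx']*q[0]/q[2],c['cy']+c['fy']*q[1]/q[2]])
def red(n,img,roi):
    h=cv2.cvtColor(img,cv2.COLOR_RGB2HSV)
    m=(((h[...,0]<6)|(h[...,0]>172))&(h[...,1]>150)).astype(np.uint8)
    k=np.zeros_like(m);x0,y0,x1,y1=roi;k[y0:y1,x0:x1]=1
    m*=k;_,l,s,_=cv2.connectedComponentsWithStats(m)
    return np.argwhere(l==1+np.argmax(s[1:,4]))[:,::-1]
E
python3 - <<'E'
from h import *
for n,roi in(("top",(370,160,430,260)),("scene",(320,150,420,230))):
    im=cv2.cvtColor(cv2.imread(f"pics/{n}0.png"),cv2.COLOR_BGR2RGB)
    p=red(n,im,roi); w=np.array([plane(n,q,.013) for q in p])[:,:2]
    c=w.mean(0);u=np.linalg.svd(w-c,full_matrices=False)[2][0];u*=np.sign(u[0])
    t=(w-c)@u;s=(w-c)@[-u[1],u[0]]
    mid=c+u*(t.max()+t.min())/2
    print(n,len(p),"mid",mid,"L",np.ptp(t),"W",np.ptp(s),"yaw",np.degrees(np.arctan2(u[1],u[0])),"end",c+u*t.max(),c+u*t.min())
print("tip",plane("top",(394.3,271),.013))
# tray
im=cv2.imread("pics/top0.png")[150:295,170:290];cv2.imwrite("pics/tray.png",cv2.resize(im,None,fx=4.5,fy=4.1,interpolation=cv2.INTER_CUBIC)[:600])
for q,z in (((203,163),.058),((271,170),.058),((257,282),.064),((184,273),.064)): print(plane("top",q,z))
for nm,a,b in(("brush",(340,192),(344,265)),("chisel",(452,173),(452,263))): print(nm,plane("top",a,.01),plane("top",b,.01))
E
```

```text
top 4 mid [ 0.60196699 -0.2133931 ] L 0.004856248974070198 W 0.0026988932932500522 yaw 12.70360135298423 end [ 0.60433567 -0.21285914] [ 0.5995983  -0.21392707]
scene 291 mid [ 0.56131459 -0.20796314] L 0.10102924299085475 W 0.03122901379455165 yaw -5.926550779668697 end [ 0.61155921 -0.21317895] [ 0.51106996 -0.20274733]
tip [ 0.42128713 -0.19861137  0.013     ]
[0.66458145 0.21072746 0.058     ]
[0.64535791 0.06361236 0.058     ]
[0.40786099 0.09625683 0.064     ]
[0.42973615 0.25150702 0.064     ]
brush [ 0.59892661 -0.08373941  0.01      ] [ 0.43644249 -0.08858055  0.01      ]
chisel [ 0.63493038 -0.33325712  0.01      ] [ 0.43604974 -0.32568523  0.01      ]
```

View pics/tray.png

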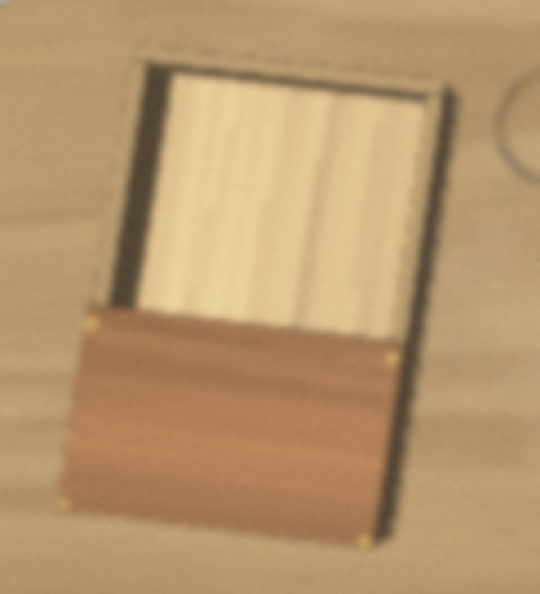

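The tray crop (offset 170,150; scale 4.5 x 4.1) puts the rim corners at (137,58), (447,85), (377,545) and (58,512). The cover's edge runs from (93,303) to (397,342). I'll compute the tray frame and recheck the handle with a looser red mask.

```bash
sed -i 's/>150/>110/; s/<6)/<9)/' h.py; python3 - <<'E'
from h import *
for n,roi in(("top",(370,160,430,260)),("scene",(320,150,420,230))):
    im=cv2.cvtColor(cv2.imread(f"pics/{n}0.png"),cv2.COLOR_BGR2RGB)
    p=red(n,im,roi); w=np.array([plane(n,q,.013) for q in p])[:,:2]
    c=w.mean(0);u=np.linalg.svd(w-c,full_matrices=False)[2][0];u*=np.sign(u[0])
    t=(w-c)@u;s=(w-c)@[-u[1],u[0]]
    print(n,len(p),"mid",c+u*(t.max()+t.min())/2,"L",np.ptp(t),"W",np.ptp(s),"yaw",np.degrees(np.arctan2(u[1],u[0])),"end",c+u*t.max(),c+u*t.min())
f=lambda x,y,z:plane("top",(170+x/4.5,150+y/4.1),z)[:2]
FL,FR,NR,NL=f(137,58,.058),f(447,85,.058),f(377,545,.064),f(58,512,.064)
CL,CR=f(93,303,.064),f(397,342,.064)
print(FL,FR,NR,NL,CL,CR)
print("len",np.linalg.norm(FL-NL),np.linalg.norm(FR-NR),"wid",np.linalg.norm(FL-FR),np.linalg.norm(NL-NR),"cover",np.linalg.norm(CL-NL),np.linalg.norm(CR-NR))
a=(FL+FR-NL-NR);b=(FL+NL-FR-NR)
print("yaw",np.degrees(np.arctan2(a[1],a[0])),np.degrees(np.arctan2(-b[0],b[1])),"ctr",(FL+FR+NL+NR)/4, "coveredge",(CL+CR)/2)
s=cv2.imread("pics/scene0.png")[200:360,170:330];cv2.imwrite("pics/trays.png",cv2.resize(s,None,fx=3.7,fy=3.7,interpolation=cv2.INTER_CUBIC))
for p in (FL,FR): print(proj("scene",[*p,.058]))
for p in(NR,NL): print(proj("scene",[*p,.064]))
E
```

```text
top 397 mid [ 0.56210273 -0.20906732] L 0.0894223114687076 W 0.02244248720917818 yaw -4.019168890935242 end [ 0.60670393 -0.21220113] [ 0.51750154 -0.2059335 ]
scene 319 mid [ 0.56098963 -0.20803362] L 0.10393537617203796 W 0.0339750376788478 yaw -6.761229178598915 end [ 0.6125959  -0.21415188] [ 0.50938335 -0.20191536]
[0.66224248 0.2163146 ] [0.64387537 0.06722848] [0.4060512  0.10310614] [0.42582512 0.25390941] [0.53349725 0.23655555] [0.50999738 0.09215948]
len 0.2393878419143977 0.2405151556627091 wid 0.15021325383583994 0.1520941629468775 cover 0.10906165499551905 0.10452098790244681
yaw -8.806607801916046 -7.2481747125055405 ctr [0.53449854 0.16013966] coveredge [0.52174731 0.16435751]
[185.13571208 251.4741712 ]
[247.95018769 214.79872023]
[320.23522941 286.21562655]
[250.41788913 338.813292  ]
```

View pics/trays.png

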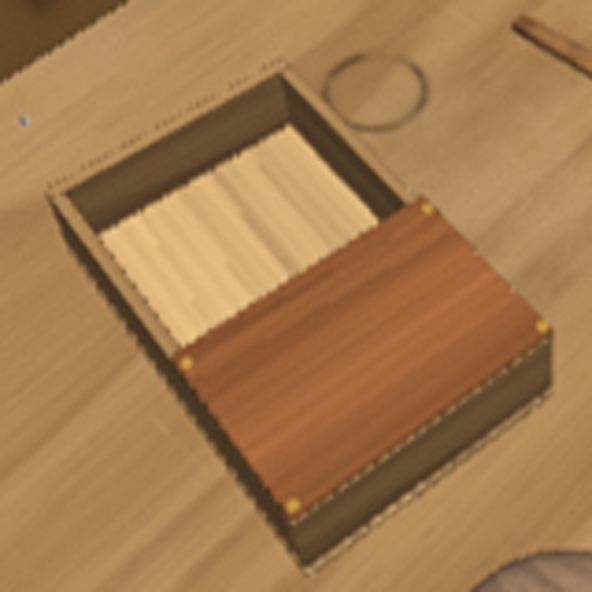

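The scene crop shows the rim corners, in full pixels, at FL (183.5,250.8), FR (246.5,217.0), NR (318.6,288.6) and NL (248.9,341.1). These are within about 2–3 px of the top-view prediction, so I'll average the two views and plan the approach.

```bash
cat >> h.py <<'E'
def plan(p1,R1,n,p0=None,R0=None):
    """rows (tool-frame dp, twist) from the current pose to p1,R1 in n steps"""
    s=ctrl.get_state()
    p0=s['position'] if p0 is None else p0; R0=R.from_rotvec(s['tool_rot']) if R0 is None else R0
    w=(R0.inv()*R1).as_rotvec()/n; d=(np.array(p1)-p0)/n
    print("dp",[list(np.round((R0*R.from_rotvec(w*i)).inv().apply(d),4)) for i in range(n)],"twist",np.round(w,4))
def att(yaw,t):  # tool x along yaw, handle raised by t (rad)
    return R.from_euler('z',yaw)*R.from_euler('y',-t)*R.from_euler('x',np.pi)
E
python3 - <<'E'
from h import *
S=[((183.5,250.8),.058),((246.5,217.0),.058),((318.6,288.6),.064),((248.9,341.1),.064)]
FL,FR,NR,NL=[plane("scene",q,z)[:2] for q,z in S]
print(FL,FR,NR,NL,"len",np.linalg.norm(FL-NL),np.linalg.norm(FR-NR),"wid",np.linalg.norm(FL-FR),np.linalg.norm(NL-NR))
a=(FL+FR-NL-NR);b=(FL+NL-FR-NR)
print("yaw",np.degrees(np.arctan2(a[1],a[0])),np.degrees(np.arctan2(-b[0],b[1])),"ctr",(FL+FR+NL+NR)/4)
plan([.5615,-.2085,.10],att(np.radians(-4.4),0),12)
E
```

```text
[0.6661136  0.21746718] [0.64130952 0.07363817] [0.40497491 0.10883573] [0.42474753 0.25815819] len 0.24477201341654645 0.23894124572434236 wid 0.14595214304089008 0.15062587424057963
yaw -9.026701120906628 -8.646178231779471 ctr [0.53428639 0.16452482]
dp [[np.float64(0.0366), np.float64(-0.0202), np.float64(0.0102)], [np.float64(0.0358), np.float64(-0.0216), np.float64(0.0102)], [np.float64(0.0349), np.float64(-0.023), np.float64(0.0102)], [np.float64(0.034), np.float64(-0.0243), np.float64(0.0102)], [np.float64(0.033), np.float64(-0.0256), np.float64(0.0102)], [np.float64(0.032), np.float64(-0.0269), np.float64(0.0102)], [np.float64(0.0309), np.float64(-0.0281), np.float64(0.0102)], [np.float64(0.0298), np.float64(-0.0293), np.float64(0.0101)], [np.float64(0.0286), np.float64(-0.0305), np.float64(0.0101)], [np.float64(0.0274), np.float64(-0.0316), np.float64(0.0101)], [np.float64(0.0262), np.float64(-0.0326), np.float64(0.0101)], [np.float64(0.0249), np.float64(-0.0336), np.float64(0.0101)]] twist [-0.0001  0.      0.0391]
```

Call:
{"name": "apply_moves", "arguments": {"dp": [[0.037,-0.02,0.009],[0.036,-0.022,0.009],[0.035,-0.023,0.009],[0.034,-0.024,0.009],[0.033,-0.026,0.009],[0.032,-0.027,0.009],[0.031,-0.028,0.009],[0.03,-0.029,0.009],[0.029,-0.03,0.009],[0.027,-0.032,0.009]], "twist": [[0,0,0.039],[0,0,0.039],[0,0,0.039],[0,0,0.039],[0,0,0.039],[0,0,0.039],[0,0,0.039],[0,0,0.039],[0,0,0.039],[0,0,0.039]], "fingers": [0,0,0,0,0,0,0,0,0,0]}}

```text
time: 1.1
position: [0.5108, -0.2728, 0.1319]
tool_rot: [-3.142, 0.0, 0.001]
ft_force: [-0.4, -0.3, 0.6]
grip_width: 1.001
grip_force: 0.0
```

Call:
{"name": "apply_moves", "arguments": {"dp": [[0.026,-0.033,0.009],[0.025,-0.034,0.009],[0,0,0],[0,0,0]], "twist": [[0,0,0.039],[0,0,0.039],[0,0,0],[0,0,0]], "fingers": [0,0,0,0]}}

```text
time: 1.5
position: [0.5624, -0.2066, 0.1137]
tool_rot: [-3.139, 0.114, 0.003]
ft_force: [-0.2, -0.3, -0.4]
grip_width: 1.008
grip_force: 0.0
```

```bash
python3 - <<'E'
from h import *
s=ctrl.get_state();print(s['time'],s['position'],s['tool_rot'])
plan([.5615,-.2085,.006],att(np.radians(-4.4),0),3)
for n in("top","scene"):
    im=get_image(n); cv2.imwrite(f"pics/{n}1.png",im[:,:,::-1])
a=cv2.imread("pics/top1.png")[150:300,320:480];b=cv2.imread("pics/scene1.png")[110:260,290:450]
cv2.imwrite("pics/near1.png",cv2.resize(np.hstack([a,b]),None,fx=2.5,fy=2.5,interpolation=cv2.INTER_CUBIC))
E
```

```text
1.5 [ 0.56240856 -0.20655817  0.11366446] [-3.13890491e+00  1.14368991e-01  2.53456764e-03]
dp [[np.float64(-0.0002), np.float64(0.0007), np.float64(0.0359)], [np.float64(-0.0002), np.float64(0.0007), np.float64(0.0359)], [np.float64(-0.0002), np.float64(0.0007), np.float64(0.0359)]] twist [-0.0002  0.0005  0.0013]
```

View pics/near1.png

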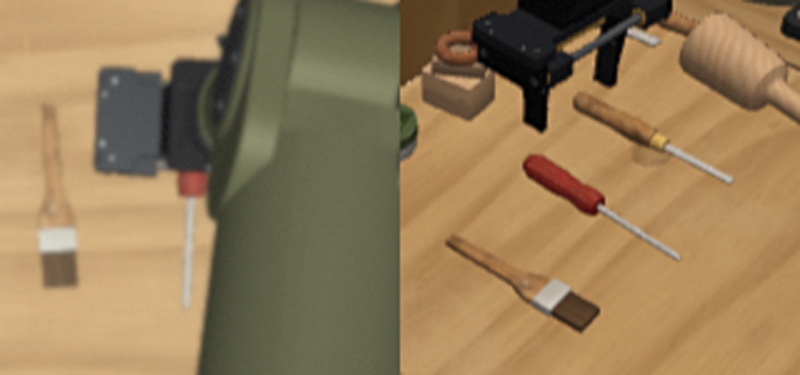

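The gripper is above the handle with its fingers straddling it. In the top crop the red handle shows at (192,185) below the gripper, and the brush and chisel are clear. I'll descend and grip.

Call:
{"name": "apply_moves", "arguments": {"dp": [[0,0.002,0.036],[0,0,0.036],[0,0,0.026],[0,0,0.009],[0,0,0]], "twist": [[0,0,0],[0,0,0],[0,0,0],[0,0,0],[0,0,0]], "fingers": [0,0,0,0,0]}}

```text
time: 2.1
position: [0.5607, -0.2112, 0.0066]
tool_rot: [-3.139, 0.123, 0.004]
ft_force: [0.3, -0.3, 0.4]
grip_width: 1.001
grip_force: 0.0
```

Call:
{"name": "apply_moves", "arguments": {"dp": [[0,0,0],[0,0,0],[0,0,0],[0,0,0],[0,0,0],[0,0,0],[0,0,0],[0,0,0]], "twist": [[0,0,0],[0,0,0],[0,0,0],[0,0,0],[0,0,0],[0,0,0],[0,0,0],[0,0,0]], "fingers": [1,1,1,1,1,1,1,1], "newtons": 35}}

```text
time: 2.9
position: [0.5622, -0.2101, 0.0075]
tool_rot: [3.139, -0.12, -0.0]
ft_force: [0.8, 0.7, 0.2]
grip_width: 0.357
grip_force: 0.0
```

Call:
{"name": "apply_moves", "arguments": {"dp": [[0,0,0],[0,0,0],[0,0,0]], "twist": [[0,0,0],[0,0,0],[0,0,0]], "fingers": [1,1,1]}}

```text
time: 3.2
position: [0.5622, -0.21, 0.0075]
tool_rot: [-3.139, 0.12, 0.0]
ft_force: [-0.3, 0.4, 0.2]
grip_width: 0.304
grip_force: 35.0
```

Call:
{"name": "apply_moves", "arguments": {"dp": [[0,0,-0.02],[0,0,-0.04],[0,0,-0.04],[0,0,-0.04],[0,0,-0.02]], "twist": [[0,0,0],[0,0,0],[0,0,0],[0,0,0],[0,0,0]], "fingers": [1,1,1,1,1]}}

```text
time: 3.7
position: [0.5639, -0.2106, 0.1717]
tool_rot: [3.137, -0.12, 0.008]
ft_force: [0.7, -0.1, -1.0]
grip_width: 0.307
grip_force: 35.0
```

```bash
cat >> h.py <<'E'
C=np.array([.534,.162,0]);YT=np.radians(-8.6);GT=.148;GD=.0055
def held(xt,zt,deg,y=0,dev=0):  # TCP pose putting the tip at tray (xt,y,zt), handle raised by deg
    A=att(YT+dev,np.radians(deg)); T=R.from_euler('z',YT)
    tip=C+T.apply([xt,y,zt]); return tip+A.apply([GT,0,GD]),A
def tipnow():
    s=ctrl.get_state();A=R.from_rotvec(s['tool_rot'])
    w=s['position']+A.apply([-GT,0,-GD]); return w,R.from_euler('z',-YT).apply(w-C)
E
python3 - <<'E'
from h import *
s=ctrl.get_state()
p,A=held(.03,.105,20);print(p); plan(p,A,10)
E
```

```text
[0.70303346 0.13643609 0.15045067]
dp [[np.float64(0.0112), np.float64(-0.0357), np.float64(0.0021)], [np.float64(0.0109), np.float64(-0.0357), np.float64(0.0025)], [np.float64(0.0105), np.float64(-0.0358), np.float64(0.0028)], [np.float64(0.0102), np.float64(-0.0359), np.float64(0.0031)], [np.float64(0.0098), np.float64(-0.036), np.float64(0.0034)], [np.float64(0.0094), np.float64(-0.0361), np.float64(0.0037)], [np.float64(0.009), np.float64(-0.0361), np.float64(0.004)], [np.float64(0.0086), np.float64(-0.0362), np.float64(0.0042)], [np.float64(0.0082), np.float64(-0.0363), np.float64(0.0045)], [np.float64(0.0078), np.float64(-0.0363), np.float64(0.0047)]] twist [-0.0011  0.0344  0.0073]
```

Call:
{"name": "apply_moves", "arguments": {"dp": [[0.011,-0.036,0.002],[0.011,-0.036,0.002],[0.01,-0.036,0.003],[0.01,-0.036,0.003],[0.01,-0.036,0.003],[0.009,-0.036,0.004],[0.009,-0.036,0.004],[0.009,-0.036,0.004],[0.008,-0.036,0.004],[0.008,-0.036,0.005]], "twist": [[0,0.035,0.007],[0,0.035,0.007],[0,0.035,0.007],[0,0.035,0.007],[0,0.035,0.007],[0,0.035,0.007],[0,0.035,0.007],[0,0.035,0.007],[0,0.035,0.007],[0,0.035,0.007]], "fingers": [1,1,1,1,1,1,1,1,1,1]}}

```text
time: 4.7
position: [0.7001, 0.1385, 0.1492]
tool_rot: [3.072, -0.227, 0.546]
ft_force: [0.3, -0.9, -0.5]
grip_width: 0.306
grip_force: 35.0
```

Call:
{"name": "apply_moves", "arguments": {"dp": [[0,0,0],[0,0,0]], "twist": [[0,0,0],[0,0,0]], "fingers": [1,1]}}

```text
time: 4.9
position: [0.6991, 0.1389, 0.1486]
tool_rot: [3.073, -0.222, 0.542]
ft_force: [0.5, -0.2, -1.8]
grip_width: 0.307
grip_force: 35.0
```

```bash
python3 - <<'E'
from h import *
s=ctrl.get_state();print(s['time'],s['position'],s['tool_rot'],s['grip_force'])
w,l=tipnow();print("tip",w,l,proj("top",w),proj("scene",w))
e=s['position']+R.from_rotvec(s['tool_rot']).apply([.048,0,-GD]);print("end",proj("top",e),proj("scene",e))
for n in("top","scene"): cv2.imwrite(f"pics/{n}2.png",get_image(n)[:,:,::-1])
a=cv2.imread("pics/top2.png")[130:290,170:330];b=cv2.imread("pics/scene2.png")[160:320,170:330]
cv2.imwrite("pics/near2.png",cv2.resize(np.hstack([a,b]),None,fx=2.5,fy=2.5,interpolation=cv2.INTER_CUBIC))
E
```

```text
4.9 [0.69910184 0.13888451 0.14863193] [ 3.07313966 -0.22160665  0.54179116] 34.99964654445648
tip [0.55959848 0.15934903 0.10330789] [0.02570708 0.00120671 0.10330789] [221.90029037 209.70799613] [237.67077566 246.94276876]
end [226.14883283 112.35365036] [183.07872617 170.34066175]
```

View pics/near2.png

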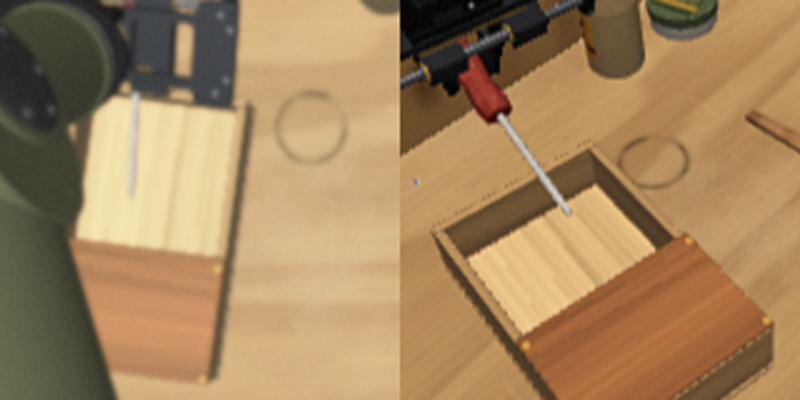

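The tip shows at full pixel (222.8,208) in the top view and (237.2,244.8) in the scene view. That is within 2 px of the prediction and about 3 mm farther out, so the grip is good. I'll drop to the insertion line, then slide in along the axis.

```bash
sed -i 's/GT=.148/GT=.145/' h.py; python3 - <<'E'
from h import *
p,A=held(.03,.065,20);plan(p,A,2)
q,B=held(-.09,.020,20);plan(q,B,6,p,A)
r,D=held(-.093,.0235,0,dev=0);plan(r,D,8,q,B)
E
```

```text
dp [[np.float64(-0.0066), np.float64(-0.0004), np.float64(0.0186)], [np.float64(-0.0066), np.float64(-0.0005), np.float64(0.0186)]] twist [-0.0057  0.0001 -0.0001]
dp [[np.float64(-0.0214), np.float64(0.0), np.float64(0.0002)], [np.float64(-0.0214), np.float64(0.0), np.float64(0.0002)], [np.float64(-0.0214), np.float64(0.0), np.float64(0.0002)], [np.float64(-0.0214), np.float64(0.0), np.float64(0.0002)], [np.float64(-0.0214), np.float64(0.0), np.float64(0.0002)], [np.float64(-0.0214), np.float64(0.0), np.float64(0.0002)]] twist [0. 0. 0.]
dp [[np.float64(-0.0015), np.float64(-0.0), np.float64(0.0056)], [np.float64(-0.0013), np.float64(-0.0), np.float64(0.0057)], [np.float64(-0.001), np.float64(-0.0), np.float64(0.0057)], [np.float64(-0.0008), np.float64(-0.0), np.float64(0.0058)], [np.float64(-0.0005), np.float64(-0.0), np.float64(0.0058)], [np.float64(-0.0003), np.float64(-0.0), np.float64(0.0058)], [np.float64(-0.0), np.float64(-0.0), np.float64(0.0058)], [np.float64(0.0002), np.float64(-0.0), np.float64(0.0058)]] twist [-0.     -0.0436 -0.    ]
```

Call:
{"name": "apply_moves", "arguments": {"dp": [[-0.006,0,0.019],[-0.006,0,0.018],[0,0,0],[-0.02,0,0],[-0.02,0,0],[-0.02,0,0],[-0.02,0,0],[0,0,0],[0,0,0]], "twist": [[-0.006,0,0],[-0.006,0,0],[0,0,0],[0,0,0],[0,0,0],[0,0,0],[0,0,0],[0,0,0],[0,0,0]], "fingers": [1,1,1,1,1,1,1,1,1]}}

```text
time: 5.9
position: [0.6273, 0.1484, 0.0831]
tool_rot: [3.06, -0.228, 0.541]
ft_force: [0.3, -0.4, -0.5]
grip_width: 0.303
grip_force: 35.0
```

```bash
python3 - <<'E'
from h import *
s=ctrl.get_state();print(s['time'],s['ft_force'],s['grip_width'],"tip",tipnow())
q,B=held(-.09,.020,20);plan(q,B,2)
for n in("top","scene"): cv2.imwrite(f"pics/{n}3.png",get_image(n)[:,:,::-1])
a=cv2.imread("pics/top3.png")[130:290,170:330];b=cv2.imread("pics/scene3.png")[180:340,170:330]
cv2.imwrite("pics/near3.png",cv2.resize(np.hstack([a,b]),None,fx=2.5,fy=2.5,interpolation=cv2.INTER_CUBIC))
E
```

```text
5.9 [ 0.28705095 -0.42675114 -0.51700154] 0.303359482635517 tip (array([0.49078187, 0.16888342, 0.03855535]), array([-0.04376151,  0.00034339,  0.03855535]))
dp [[np.float64(-0.0249), np.float64(0.0002), np.float64(0.0009)], [np.float64(-0.0249), np.float64(0.0002), np.float64(0.0009)]] twist [-0.0005 -0.0005  0.0006]
```

View pics/near3.png

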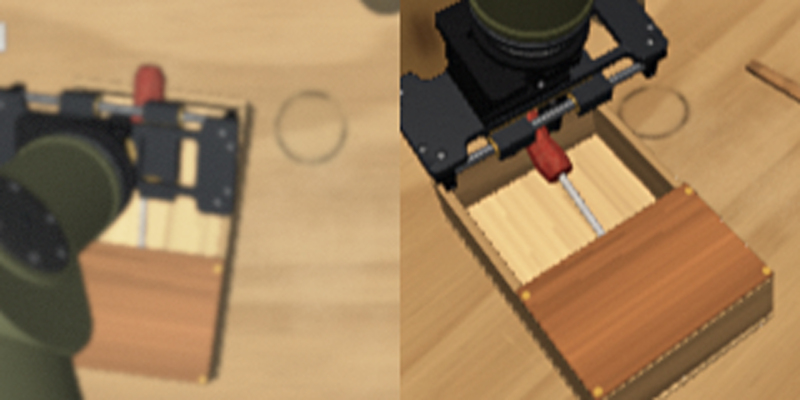

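The tip has gone under the cover: the shaft disappears at its edge at (603,235) in the scene crop. Nothing is touching. I'll slide in the rest of the way.

Call:
{"name": "apply_moves", "arguments": {"dp": [[-0.016,0,0.001],[-0.016,0,0],[-0.014,0,0.001],[0,0,0],[0,0,0]], "twist": [[0,0,0],[0,0,0],[0,0,0],[0,0,0],[0,0,0]], "fingers": [1,1,1,1,1]}}

```text
time: 6.5
position: [0.5862, 0.1548, 0.0661]
tool_rot: [3.061, -0.229, 0.543]
ft_force: [-0.1, -0.3, -1.0]
grip_width: 0.308
grip_force: 35.0
```

```bash
python3 - <<'E'
from h import *
s=ctrl.get_state();print(s['time'],s['ft_force'],s['grip_width'],"tip",tipnow())
r,D=held(-.093,.0235,0);plan(r,D,8)
E
```

```text
6.5 [-0.13735776 -0.32146255 -1.0467707 ] 0.30840848416158806 tip (array([0.44971331, 0.17541318, 0.02139147]), array([-0.08534475,  0.00065852,  0.02139147]))
dp [[np.float64(-0.0021), np.float64(0.0001), np.float64(0.0056)], [np.float64(-0.0019), np.float64(0.0001), np.float64(0.0057)], [np.float64(-0.0016), np.float64(0.0001), np.float64(0.0058)], [np.float64(-0.0014), np.float64(0.0001), np.float64(0.0058)], [np.float64(-0.0011), np.float64(0.0001), np.float64(0.0059)], [np.float64(-0.0009), np.float64(0.0001), np.float64(0.0059)], [np.float64(-0.0006), np.float64(0.0001), np.float64(0.006)], [np.float64(-0.0004), np.float64(0.0001), np.float64(0.006)]] twist [-0.0002 -0.0439  0.0001]
```

Call:
{"name": "apply_moves", "arguments": {"dp": [[-0.002,0,0.0055],[-0.002,0,0.0055],[-0.0015,0,0.006],[-0.0015,0,0.006],[-0.001,0,0.006],[-0.001,0,0.006],[-0.0005,0,0.006],[-0.0005,0,0.006],[0,0,0],[0,0,0]], "twist": [[0,-0.044,0],[0,-0.044,0],[0,-0.044,0],[0,-0.044,0],[0,-0.044,0],[0,-0.044,0],[0,-0.044,0],[0,-0.044,0],[0,0,0],[0,0,0]], "fingers": [1,1,1,1,1,1,1,1,1,1]}}

```text
time: 7.5
position: [0.5854, 0.1547, 0.0172]
tool_rot: [-3.131, 0.235, 0.002]
ft_force: [-0.1, -0.7, -1.0]
grip_width: 0.311
grip_force: 35.0
```

```bash
python3 - <<'E'
from h import *
s=ctrl.get_state();print(s['time'],s['position'],s['ft_force'],s['grip_width'],"tip",tipnow()[1],R.from_rotvec(s['tool_rot']).as_matrix()[:,0])
for n in("top","scene"): cv2.imwrite(f"pics/{n}4.png",get_image(n)[:,:,::-1])
a=cv2.imread("pics/top4.png")[130:290,170:330];b=cv2.imread("pics/scene4.png")[180:340,170:330]
cv2.imwrite("pics/near4.png",cv2.resize(np.hstack([a,b]),None,fx=2.5,fy=2.5,interpolation=cv2.INTER_CUBIC))
E
```

```text
7.5 [0.58538412 0.15471685 0.01720359] [-0.13281317 -0.66729711 -1.0115305 ] 0.311295691842752 tip [-0.09309865  0.00046486  0.02285663] [ 0.98876677 -0.14946288 -0.00105552]
```

View pics/near4.png

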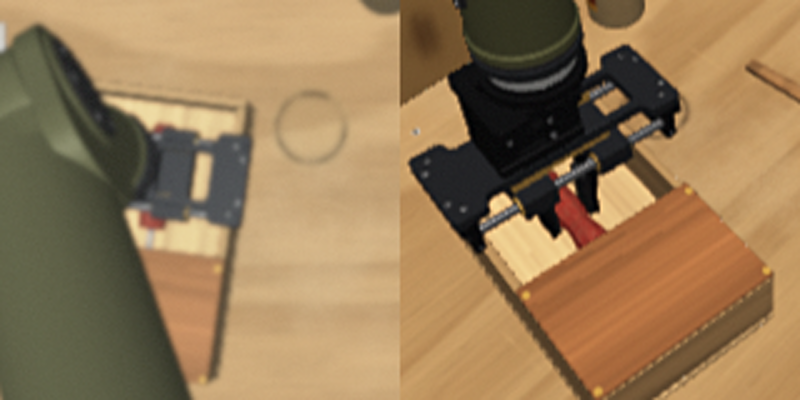

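It lies level in the tray about 2 mm above the floor, with the handle's front edge clear of the cover. I'll lower it to contact.

Call:
{"name": "apply_moves", "arguments": {"dp": [[0,0,0.001],[0,0,0.001],[0,0,0],[0,0,0]], "twist": [[0,0,0],[0,0,0],[0,0,0],[0,0,0]], "fingers": [1,1,1,1]}}

```text
time: 8.0
position: [0.5843, 0.1553, 0.0155]
tool_rot: [-3.132, 0.233, 0.003]
ft_force: [-0.8, -0.3, 1.1]
grip_width: 0.304
grip_force: 35.0
```

Call:
{"name": "apply_moves", "arguments": {"dp": [[0,0,0.001],[0,0,0],[0,0,0]], "twist": [[0,0,0],[0,0,0],[0,0,0]], "fingers": [1,1,1]}}

```text
time: 8.3
position: [0.5843, 0.1552, 0.0154]
tool_rot: [-3.132, 0.233, 0.003]
ft_force: [-3.8, -0.3, 7.4]
grip_width: 0.306
grip_force: 35.0
```

The force rose to 7 N and the height stopped changing, so it's resting on the floor. I'll release and withdraw.

Call:
{"name": "apply_moves", "arguments": {"dp": [[0,0,-0.001],[0,0,0],[0,0,0],[0,0,0],[0,0,0],[0,0,0]], "twist": [[0,0,0],[0,0,0],[0,0,0],[0,0,0],[0,0,0],[0,0,0]], "fingers": [1,0.4,0.4,0.4,0.4,0.4]}}

```text
time: 8.9
position: [0.5842, 0.155, 0.015]
tool_rot: [-3.132, 0.234, 0.004]
ft_force: [0.4, -0.3, 0.0]
grip_width: 0.586
grip_force: 0.0
```

Call:
{"name": "apply_moves", "arguments": {"dp": [[0,0,-0.01],[0,0,-0.03],[0,0,-0.04],[0,0,-0.04],[0,0,-0.04],[0,-0.04,-0.04],[0,-0.05,-0.02],[0,-0.05,0],[0,0,0],[0,0,0]], "twist": [[0,0,0],[0,0,0],[0,0,0],[0,0,0],[0,0,0],[0,0,0],[0,0,0],[0,0,0],[0,0,0],[0,0,0]], "fingers": [0.4,0.4,0.4,0.4,0.4,0.4,0.4,0.4,0.4,0.4]}}

```text
time: 9.9
position: [0.6034, 0.2872, 0.2294]
tool_rot: [-3.132, 0.228, 0.004]
ft_force: [-0.1, 0.1, 0.4]
grip_width: 0.599
grip_force: 0.0
```

```bash
python3 - <<'E'
from h import *
s=ctrl.get_state();print(s['time'],s['position'],s['ft_force'],s['grip_width'],s['grip_force'])
for n in("top","scene"): cv2.imwrite(f"pics/{n}5.png",get_image(n)[:,:,::-1])
a=cv2.imread("pics/top5.png")[130:290,170:330];b=cv2.imread("pics/scene5.png")[180:340,170:330]
cv2.imwrite("pics/near5.png",cv2.resize(np.hstack([a,b]),None,fx=2.5,fy=2.5,interpolation=cv2.INTER_CUBIC))
E
```

```text
9.9 [0.60337803 0.28720552 0.22936416] [-0.09122283  0.11411674  0.37678596] 0.599388524468304 0.0
```

View pics/near5.png

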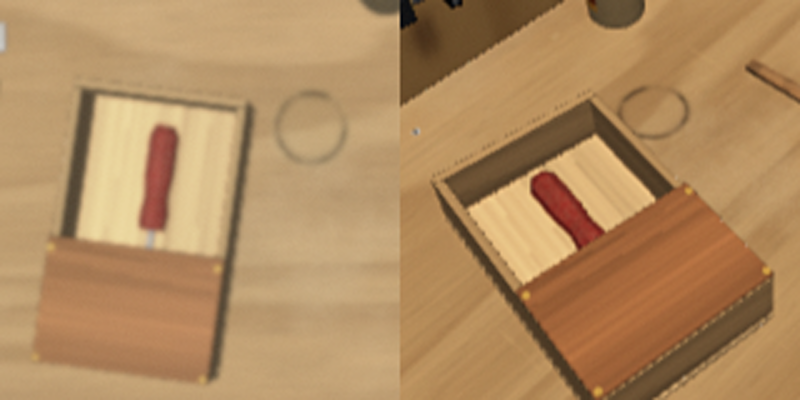

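The screwdriver lies flat, with the handle from (165,124) to (152,230) in the top crop and the shaft under the cover. I'll check its centre and hand in if it fits.

```bash
python3 - <<'E'
from h import *
a=plane("top",(170+165/2.5,130+124/2.5),.021);b=plane("top",(170+152/2.5,130+230/2.5),.021)
T=R.from_euler('z',-YT);a,b=T.apply(a-C),T.apply(b-C);m=(a+b)/2;u=(a-b)/np.linalg.norm(a-b)
c=m-.05*u;print(a,b,np.linalg.norm(a-b),"centre",c)
if abs(c[0])<.022 and abs(c[1])<.05: print(ctrl.close_job())
E
```

```text
[0.0986122 0.0002442 0.021    ] [ 0.00339676 -0.0012437   0.021     ] 0.09522705974873384 centre [ 0.00101059 -0.00128099  0.021     ]
the job is handed in; nothing more can be done
None
```

The screwdriver lies flat on the tray's floor with its tip under the cover, its middle measured about 1 mm from the tray's middle; it was levelled and set on the floor before I let go, the chisel and brush were never approached (not re-measured at the end), and the job was handed in at about 10 s (no verdict shown).

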